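# Square up the row of books and close it with the bookend

### The arm

A 7-joint arm with a two-finger parallel gripper is mounted at the origin on the work surface. World frame = base frame: x ahead of the robot, y to its left, z up, the work surface at z = 0. Lengths are in m, angles in rad, forces in N, time in s.
With the tool pointing down it reaches from about 0.4 to 0.9 m from the base axis. Payload 5.6 kg.
Tool frame: the origin (TCP) lies midway between the tips of the shut fingers; the grasp point (between the pads) lies 19 mm behind it; y points along the fingers, z is the direction in which the jaws open and shut, and the axes are right-handed (so a half turn about y gives the same grasp; the last joint's range is limited). The gripper opens to 92 mm and grips with 3 to 60 N. Pads are 20 mm wide; open, the fingers measure 128 mm over their backs; the gripper's body (75 mm by 189 mm) begins 69 mm behind the grasp point.
Start: joints at [-1.339, 0.468, -0.012, 1.603, 0.006, 1.071, -0.056], TCP at [0.176, 0.626, 0.215] pointing down, gripper open.
Joint ranges: [-2.53, 2.53], [-0.31, 2.02], [-1.57, 1.55], [0.28, 2.44], [-1.29, 4.43], [0.15, 1.84], [-2.92, 2.92]. Speed limits (rad/s): [2.57, 2.57, 3.14, 3.14, 3.14, 3.14, 3.14].

### API

Orientations are given as a 3x3 rotation matrix whose columns are the frame's x, y, z axes.
In Python, from station import env, effector, solver, viewer, workorder, search_frame, tip_of gives the robot as it stands. Calls block until the motion is done:
- env.reach(position, orientation): joint-space move of the TCP to a pose.
- env.movel(position, frame=None, rate=0.15): straight line of the TCP; frame=None keeps the orientation; rate is the mean speed in m/s.
- env.goto_joints(angles): joint-space move.
- effector.release() and effector.grasp(squeeze=None): open the fingers fully, or close them until they stop; squeeze is the grip in N (None keeps the last).
- env.pause(seconds).
- solver.inverse_kinematics(position, orientation): joint angles nearest the present ones, or None.
- env.sense(): the state.
- viewer.read_camera(name): name is "scene" or "top"; returns (picture, depth): 400x640x3 uint8, red, green, blue; 400x640 float32, m along the optical axis (not along the pixel's ray), 0 where there is no reading.
- viewer.camera_info(name): a dict with "intrinsics" (3x3 intrinsics, pixels), "eye" and "rotation" of the camera in the world. Camera axes: x right, y up, looking along -z (the intrinsics and any distortion apply to the point x, -y, -z); pixel columns grow to the right and rows downward; lengths in m; the calibration is good to about 2 mm. A picture is of the moment at which its call begins. camera_info takes no time and is no camera call.
A pose or a line that the arm cannot do raises env.PlanningError and nothing moves.
- workorder.finish_job(): hands the job in, once; it reports no verdict.
Trained networks look in the newest picture that a camera, given by its name, has taken for a name from the list of things; names that differ only in an ending like _2 or _b are one class to them, and where a whole thing is asked for, a point or a joint stands for the part that bears it (a point fixed in the world has none). Each returns a list of dicts, best first, with "score" (0 to 1); they miss things now and then, are a little off and sometimes report something else, mostly with a low value. They report only what shows in the picture. A call takes as long as a camera call. They do not tell look-alikes from the thing itself.
- search_frame(camera, name): "at" ([x, y, z] in m, in world coordinates, good to about 4 mm: the middle of the surface that is visible of it).
- tip_of(camera, name): "at" ([x, y, z] in m, in world coordinates, good to about 4 mm: a listed point, or the origin of a listed thing).
The state is a dict: "t": time; "joint_positions": joint angles; "joint_velocities": joint speeds; "tau": joint torques, N m; "ee_pos": TCP position; "tcp_rot": TCP orientation; "wrist_force": force on the tool from outside, world axes, zero at the start; "moment": the same for the moment, N m; "gripper_width": finger opening in m.
Only numpy, scipy, OpenCV 4.12 (cv2) and the standard library are available. Lean on these libraries where they do the work, as an engineer would, in place of code of your own. Each camera call takes 0.05 s, during which the arm holds its last target. There are 200 camera calls.

### The job

Tidy the row of books in the desk rack: gently push in the books that stick out until their spines are in line with the others, and push the bookend up against the row so that the books stand snug, with no slack, between it and the end panel. Only push with the fingertips or the outside of the fingers: do not grip, lift or tip anything, and leave the other things on the desk alone.

Things in the scene. Friction and masses are not known exactly. Their poses are not given: they have to be found in the camera images.
- rack: fixed plywood book rack. Origin on the desk, where the row line (line of the proper spines) meets the inner face of the one end panel (18 mm thick, top 125 mm above desk). x into the rack's depth (pushes a book in), y along the row to the end panel. Board 12 mm thick, x -8..150, y 18..-360 mm; front, back and -y end open. The books fill y 0 to -200 mm with 2 mm slack at each.
- panel (a point): point on the inner face of the end panel (the fixed stop of the row): on the row line, 12 mm above the desk, level with the top of the board. Axes as the rack's. The six books together are 188 mm thick, so when the row is closed up tight the bookend's origin lies 188 mm from here along -y.
- book1: upright hardback, spine to the robot, 34 mm thick, 112 mm deep, 150 mm high, about 0.41 kg. Origin: foot of the spine's outer face, mid-thickness; x into the book, y across it, z up. In line: origin at rack x = 0 within 1 mm. Always first, beside the end panel, in line.
- book2: upright hardback, spine to the robot, 30 mm thick, 108 mm deep, 146 mm high, about 0.34 kg. Origin: foot of the spine's outer face, mid-thickness; x into the book, y across it, z up. In line: origin at rack x = 0 within 1 mm; sticking out: 20 to 42 mm in front (rack x negative). Stands at any of the four middle places.
- book3: upright hardback, spine to the robot, 30 mm thick, 112 mm deep, 156 mm high, about 0.38 kg. Origin: foot of the spine's outer face, mid-thickness; x into the book, y across it, z up. In line: origin at rack x = 0 within 1 mm; sticking out: 20 to 42 mm in front (rack x negative). Stands at any of the four middle places.
- book4: upright hardback, spine to the robot, 30 mm thick, 106 mm deep, 142 mm high, about 0.33 kg. Origin: foot of the spine's outer face, mid-thickness; x into the book, y across it, z up. In line: origin at rack x = 0 within 1 mm; sticking out: 20 to 42 mm in front (rack x negative). Stands at any of the four middle places.
- book5: upright hardback, spine to the robot, 30 mm thick, 110 mm deep, 151 mm high, about 0.36 kg. Origin: foot of the spine's outer face, mid-thickness; x into the book, y across it, z up. In line: origin at rack x = 0 within 1 mm; sticking out: 20 to 42 mm in front (rack x negative). Stands at any of the four middle places.
- book6: upright hardback, spine to the robot, 34 mm thick, 114 mm deep, 158 mm high, about 0.44 kg. Origin: foot of the spine's outer face, mid-thickness; x into the book, y across it, z up. In line: origin at rack x = 0 within 1 mm. Always last, beside the bookend, in line.
- bookend: loose stepped oak bookend, about 0.45 kg, on the board beyond the last book, yawed a little. 100 mm wide (x), lower block 64 mm thick (y) and 55 high; upright part on the books' side 30 mm thick, 98 high in all. Origin: foot of the inner face, mid-width; y towards the books, outer face at y = -64 mm. Alone it slides at about 2 N, with the slack row at 8 to 15 N.
- stapler: black desk stapler, 135 by 34 mm, 60 mm high, loose, left in front of the rack; leave alone. Origin: centre of its underside.
- penpot: dark metal pen pot, 80 mm wide, 100 mm high, pens to 180 mm, loose, left of the end panel; leave alone. Origin: centre of its underside.
- mug: white mug, 80 mm wide with a handle, 95 mm high, loose, to the right of the rack; leave alone. Origin: centre of its underside.
- frame: small standing picture frame, 130 mm wide, 175 mm high, loose, behind and left of the rack; leave alone. Origin: near the centre of its foot.
Mind the look-alikes: they are no part of the job. Leave any blue or purple look-alike of the bookend alone. Leave any orange look-alike of the book2 alone.

How it is judged:
By the outcome, as a careful person would: the job done as asked, in the order asked, and still so for the second after the job is handed in, with the robot touching nothing.
It also fails if it takes over 54 s, if anything falls off the work surface, if the arm or the gripper's body presses on something with over 40 N, if the wrist force passes 120 N, or if a joint passes its speed limit or range.

## Working session

There is one attempt and no reset: what is moved stays moved. The work goes in short steps, each a Python script; the robot and the scene stay as the last script left them, time stands still between calls to the robot, and variables do not carry over. Pictures are saved under pics/ and viewed, about 8 in all and at most 12, crops included, and the job is handed in when it is done.

```bash
mkdir -p pics; ls; cat > h.py <<'E'
import numpy as np, cv2
from station import env, effector, solver, viewer, workorder, search_frame, tip_of
def cam(n):
    p,d=viewer.read_camera(n); return p,d,viewer.camera_info(n)
def cloud(d,i):
    K=np.array(i["intrinsics"]);v,u=np.mgrid[:d.shape[0],:d.shape[1]]
    P=np.stack([(u-K[0,2])/K[0,0]*d,-(v-K[1,2])/K[1,1]*d,-d],-1)
    return P@np.array(i["rotation"]).T+np.array(i["eye"])
def save(n,p): cv2.imwrite("pics/"+n,cv2.cvtColor(p,cv2.COLOR_RGB2BGR))
E
python3 - <<'E'
from h import *
for n in("scene","top"):
    p,d,i=cam(n); save(n+"0.png",p); np.savez(n+"0.npz",p=p,d=d); print(n,i)
for n in("scene","top"):
    for t in ("panel","rack","book1","book2","book3","book4","book5","book6","bookend","stapler","penpot","mug","frame"):
        print(n,t,[(np.round(r["at"],3).tolist(),round(r["score"],2)) for r in tip_of(n,t)])
print(env.sense())
E
```

```text
pics
scene {'intrinsics': array([[424.81759884,   0.        , 316.30243492],
       [  0.        , 424.81759884, 196.32750688],
       [  0.        ,   0.        ,   1.        ]]), 'eye': array([0.58443453, 0.2524807 , 0.94688167]), 'rotation': array([[-0.99742455,  0.06898651, -0.0196245 ],
       [-0.07171406, -0.95479933,  0.28847066],
       [ 0.00116312,  0.28913508,  0.9572876 ]])}
top {'intrinsics': array([[478.29854343,   0.        , 310.32653399],
       [  0.        , 478.29854343, 204.94348495],
       [  0.        ,   0.        ,   1.        ]]), 'eye': array([ 0.32203775, -0.04134555,  1.33926481]), 'rotation': array([[ 0.09513765,  0.97218517, -0.21402062],
       [-0.99546119,  0.09343461, -0.01808282],
       [ 0.00241708,  0.21476958,  0.97666176]])}
scene panel [([0.541, 0.107, 0.011], 0.69)]
scene rack [([0.548, 0.108, 0.0], 0.92), ([0.512, 0.026, 0.012], 0.39)]
scene book1 [([0.369, 0.135, 0.001], 0.96), ([0.512, 0.026, 0.012], 0.72), ([0.543, 0.091, 0.007], 0.68), ([0.529, -0.01, 0.01], 0.56)]
scene book2 [([0.369, 0.135, 0.001], 0.96), ([0.512, 0.026, 0.012], 0.
[... 2819 characters left out ...]
.07138637, -0.05630205]), 'joint_velocities': array([-0.00029131, -0.00069511, -0.00060344,  0.00013928, -0.00120485,
       -0.00084458,  0.00135244]), 'tau': array([ 2.08316010e-04, -5.20410347e+01, -1.23559311e-02, -2.44053626e+01,
       -5.66700893e-02,  1.12663090e-02,  2.33248198e-05]), 'ee_pos': array([0.17642558, 0.62558754, 0.21457659]), 'tcp_rot': array([[ 9.62452060e-01,  2.64503092e-05,  2.71451713e-01],
       [-2.71451713e-01, -4.01751165e-06,  9.62452060e-01],
       [ 2.65477150e-05, -1.00000000e+00,  3.31331939e-06]]), 'wrist_force': array([ 0.06411273, -0.76740997, -0.80202777]), 'moment': array([-0.01871264, -0.0137307 ,  0.04348534]), 'gripper_width': 0.0914556867355608}
```

View pics/scene0.png

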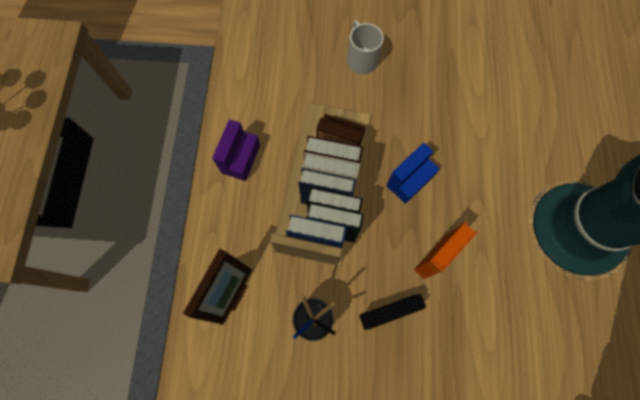

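View pics/top0.png

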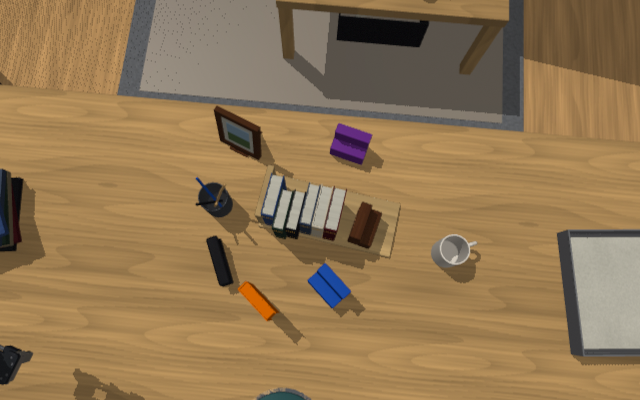

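Targets: brown bookend at top px (366,226), not the blue (329,285) or purple (351,144) one. The books sticking out are at top px (281,212) and (294,213); the orange book at (258,300) is a look-alike. Next: precise rack frame, book spines and obstacle heights from depth.

```bash
cat >> h.py <<'E'
E
python3 - <<'E'
from h import *
P=[]
for n in("scene","top"):
    z=np.load(n+"0.npz");p,d=z["p"],z["d"];W=cloud(d,viewer.camera_info(n));W[d==0]=9
    X,Y,Z=W[...,0],W[...,1],W[...,2]
    # panel top
    m=(abs(Z-.125)<.006)&(X>.50)&(X<.75)&(Y>.09)&(Y<.16)
    m2=(abs(Z-.012)<.005)&(X>.45)&(X<.72)&(Y<-.19)&(Y>-.30)
    for nm,k in(("panel",m),("board",m2)):
        q=W[k][:,:2].astype(np.float32);r=cv2.minAreaRect(q*1000);print(n,nm,len(q),r[0],r[1],r[2],cv2.boxPoints(r).round(0).tolist())
    for nm,c in(("orange",(.369,.135)),("blue",(.414,-.106)),("stapler",(.43,.214))):
        k=(np.hypot(X-c[0],Y-c[1])<.085)&(Z>.03); 
        if k.sum(): q=W[k];print(n,nm,"zmax",np.percentile(q[:,2],97).round(3),cv2.boxPoints(cv2.minAreaRect((q[:,:2]*1000).astype(np.float32))).round(0).tolist())
    c0=(.566,-.17);k=(X>.48)&(X<.7)&(Y<-.10)&(Y>-.28)&(Z>.05)&(Z<.125)
    print(n,"be z hist",np.histogram(Z[k],bins=np.arange(.05,.13,.01)))
    for lo,hi in((.060,.075),(.104,.117)):
        k2=k&(Z>lo)&(Z<hi);q=W[k2]
        if len(q)>5:r=cv2.minAreaRect((q[:,:2]*1000).astype(np.float32));print(lo,len(q),np.round(r[0]),np.round(r[1]),r[2],cv2.boxPoints(r).round(0).tolist())
z=np.load("top0.npz")["p"];s=np.load("scene0.npz")["p"]
a=cv2.resize(z[150:270,230:410],None,fx=4,fy=4,interpolation=cv2.INTER_CUBIC);save("ctop.png",a)
E
```

```text
scene panel 714 (648.2430419921875, 108.97169494628906) (208.106201171875, 43.81300354003906) 5.147859573364258 [[543.0, 121.0], [547.0, 78.0], [754.0, 96.0], [750.0, 140.0]]
scene board 971 (568.853515625, -220.95687866210938) (81.40586853027344, 157.53555297851562) 81.94645690917969 [[485.0, -250.0], [641.0, -272.0], [653.0, -192.0], [497.0, -170.0]]
scene orange zmax 0.146 [[290.0, 85.0], [336.0, 56.0], [427.0, 199.0], [381.0, 228.0]]
scene blue zmax 0.099 [[331.0, -101.0], [379.0, -144.0], [446.0, -70.0], [398.0, -27.0]]
scene stapler zmax 0.061 [[360.0, 203.0], [372.0, 173.0], [496.0, 227.0], [483.0, 256.0]]
scene be z hist (array([  5, 223,  36,  61,  84, 445, 204]), array([0.05, 0.06, 0.07, 0.08, 0.09, 0.1 , 0.11, 0.12]))
0.06 239 [ 558. -171.] [ 64. 100.] 76.07576751708984 [[502.0, -191.0], [599.0, -215.0], [614.0, -152.0], [517.0, -128.0]]
0.104 610 [ 563. -154.] [ 31. 100.] 75.48587036132812 [[510.0, -157.0], [607.0, -182.0], [615.0, -152.0], [518.0, -127.0]]
top panel 285 (617.0614013671875, 106.26632690429688) (28.11565589904785, 142.63375854492188) 87.7338638305664 [[545
[... 162 characters left out ...]
7653388977 [[460.0, -191.0], [460.0, -299.0], [705.0, -298.0], [705.0, -190.0]]
top orange zmax 0.147 [[291.0, 84.0], [338.0, 54.0], [428.0, 198.0], [381.0, 227.0]]
top blue zmax 0.101 [[334.0, -101.0], [381.0, -144.0], [448.0, -71.0], [401.0, -28.0]]
top stapler zmax 0.064 [[362.0, 203.0], [375.0, 174.0], [499.0, 228.0], [486.0, 257.0]]
top be z hist (array([ 23, 403,  41,  13,  12, 250, 183]), array([0.05, 0.06, 0.07, 0.08, 0.09, 0.1 , 0.11, 0.12]))
0.06 441 [ 561. -171.] [ 64. 101.] 75.30133056640625 [[504.0, -189.0], [602.0, -214.0], [618.0, -152.0], [520.0, -127.0]]
0.104 421 [ 565. -154.] [ 30. 101.] 75.46923065185547 [[513.0, -156.0], [610.0, -181.0], [618.0, -153.0], [520.0, -127.0]]
```

View pics/ctop.png

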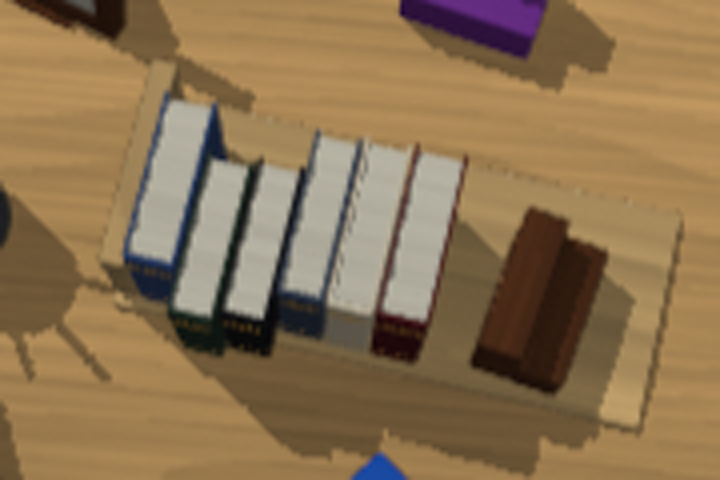

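```bash
cat >> h.py <<'E'
def rackframe(yaw,o): 
    R=np.array([[np.cos(yaw),-np.sin(yaw)],[np.sin(yaw),np.cos(yaw)]]);return R,np.array(o)
def torack(W,R,o): return np.concatenate([(W[...,:2]-o)@R,W[...,2:]],-1)
E
python3 - <<'E'
from h import *
for n in("top","scene"):
    z=np.load(n+"0.npz");p,d=z["p"],z["d"];W=cloud(d,viewer.camera_info(n));W[d==0]=9
    R,o=rackframe(-.131,(.543,.107))
    Q=torack(W,R,o);x,y,zz=Q[...,0],Q[...,1],Q[...,2]
    k=(zz>.035)&(zz<.14)&(x>-.06)&(x<.03)&(y<.02)&(y>-.205)
    q=Q[k]; print(n,k.sum())
    for b in np.arange(-.20,.02,.006):
        s=q[abs(q[:,1]-b)<.003]
        if len(s)>3: print(round(b,3),len(s),(np.percentile(s[:,0],[10,25,50,75,90])*1000).round(1))
    # tops
    k=(zz>.145)&(zz<.18)&(x>-.06)&(x<.14)&(y<.02)&(y>-.205); q=Q[k]
    for b in np.arange(-.20,.02,.006):
        s=q[abs(q[:,1]-b)<.003]
        if len(s)>3: print("T",round(b,3),len(s),(np.percentile(s[:,0],[0,3,97,100])*1000).round(1),np.median(s[:,2]).round(4))
    # board
    k=(abs(zz-.012)<.006)&(x>-.06)&(x<.2)&(y<-.21)&(y>-.40);q=Q[k]
    for b in np.arange(-.37,-.22,.01):
        s=q[abs(q[:,1]-b)<.003]; print("B",round(b,3),len(s),[] if len(s)<4 else (np.sort(s[:,0])*1000).round()[[0,1,-2,-1]])
E
```

```text
top 558
-0.2 5 [1.  1.1 1.3 1.4 2.2]
-0.194 16 [0.5 0.8 1.  1.3 1.7]
-0.188 14 [0.8 0.9 1.1 1.4 1.6]
-0.182 15 [0.9 1.  1.2 1.4 1.7]
-0.176 14 [0.7 1.  1.3 1.5 1.7]
-0.17 13 [1.2 1.2 1.5 1.5 1.7]
-0.164 14 [ 1.1  1.4  1.9  8.2 19.3]
-0.158 15 [0.9 1.  1.1 1.5 1.6]
-0.152 13 [1.  1.1 1.4 1.7 1.8]
-0.146 14 [0.9 1.2 1.4 1.7 1.9]
-0.14 19 [1.  1.  1.6 1.7 1.8]
-0.134 19 [ 2.5  2.8  3.4 12.2 15.2]
-0.128 12 [2.  2.3 2.4 3.1 3.2]
-0.122 13 [2.2 2.3 2.6 2.9 3.3]
-0.116 15 [1.9 2.4 2.7 2.8 2.9]
-0.11 15 [2.1 2.5 2.7 2.9 3. ]
-0.104 10 [2.3 2.5 2.9 3.2 3.4]
-0.098 37 [-17.3 -16.8  -8.1   1.8   8.1]
-0.092 14 [-18.  -17.8 -17.5 -17.2 -17.1]
-0.086 12 [-17.4 -17.4 -17.2 -16.8 -16.6]
-0.08 13 [-18.  -17.6 -17.4 -17.  -16.9]
-0.074 11 [-17.7 -17.4 -17.3 -16.9 -16.7]
-0.068 26 [-24.1 -22.5 -18.5 -14.7  10.1]
-0.062 15 [-25.  -24.9 -24.6 -24.3 -24.2]
-0.056 11 [-24.9 -24.8 -24.6 -24.4 -24.3]
-0.05 10 [-24.4 -24.3 -24.2 -24.2 -23.9]
-0.044 12 [-24.7 -24.6 -24.3 -24.  -23.9]
-0.038 5 [-24.2 -24.2 -23.9 -23.8  -4.1]
-0.032 5 [3.  3.2 3.4 3.4 3.5]
-0.026 11 [2.2 2.5 3.1 3.5 3.7]
-0.02 13 [2.9 3.1 3.2 
[... 3805 characters left out ...]
.026 179 [  1.5   4.7 105.  108.3] 0.1586
T -0.02 174 [  0.8   3.6 105.  108.6] 0.1585
T -0.014 177 [  1.3   4.5 104.8 107.9] 0.1586
T -0.008 162 [  0.9   3.8 105.6 111.4] 0.1588
T -0.002 147 [  1.1   5.1 108.8 111.6] 0.1567
B -0.37 0 []
B -0.36 83 [ -8.  -6. 146. 146.]
B -0.35 139 [-10. -10. 145. 147.]
B -0.34 135 [ -9.  -9. 142. 144.]
B -0.33 74 [-10.  -9. 145. 146.]
B -0.32 38 [-10. -10. 146. 146.]
B -0.31 40 [-10.  -9. 146. 146.]
B -0.3 41 [ -9.  -8. 146. 147.]
B -0.29 38 [-10.  -8. 147. 147.]
B -0.28 44 [-10.  -9. 147. 148.]
B -0.27 25 [-10.  -9. 147. 147.]
B -0.26 22 [ -9.  -8. 146. 147.]
B -0.25 24 [ -9.  -8. 145. 148.]
B -0.24 29 [ -9.  -9. 146. 148.]
B -0.23 21 [ -9.  -9. 146. 148.]
```

The crop confirms it: the dark-green and black books stick out at crop px (210,310) and (260,310). The rest are flush, and the brown bookend is at (540,300) on the board. Both books need about 27 mm and 20 mm of push. Checking IK next.

```bash
cat >> h.py <<'E'
YAW=-.137; RR,OO=rackframe(-.131,(.543,.107))   # measuring frame = guess frame
ex=np.array([np.cos(YAW),np.sin(YAW),0]);ey=np.array([-np.sin(YAW),np.cos(YAW),0]);ez=np.array([0,0,1.])
def W3(x,y,z): return np.append(OO+RR@np.array([x,y]),z)
def ori(fwd,tilt,s=1):   # fingers point down and tilted toward fwd, jaw axis across
    y=np.sin(tilt)*fwd-np.cos(tilt)*ez; z=s*np.cross(ez,fwd); return np.column_stack([np.cross(y,z),y,z])
def spines(n=None):
    p,d,i=cam("top");W=cloud(d,i);W[d==0]=9;Q=torack(W,RR,OO);x,y,z=Q[...,0],Q[...,1],Q[...,2]
    k=(z>.035)&(z<.14)&(x>-.06)&(x<.03)&(y<.02)&(y>-.23);q=Q[k]
    for b in np.arange(-.21,.02,.006):
        s=q[abs(q[:,1]-b)<.003]
        if len(s)>3: print(round(b*1000),len(s),(np.percentile(s[:,0],[25,50,75])*1000).round(1))
    if n: save(n,p)
    return p,Q
E
python3 - <<'E'
from h import *
t=np.radians(25)
for s in(1,-1):
    for xx,y,z in((-.065,-.052,.25),(-.065,-.052,.08),(-.006,-.085,.08)):
        print("book",s,xx,z,np.round(q,2) if (q:=solver.inverse_kinematics(W3(xx,y,z),ori(ex,t,s))) is not None else None)
    for tt in(0,.2):
      for xx,y,z in((.01,-.35,.25),(.01,-.35,.04),(.01,-.27,.04)):
        print("be",s,tt,y,z,np.round(q,2) if (q:=solver.inverse_kinematics(W3(xx+.03,y,z),ori(ey,tt,s))) is not None else None)
b=torack(np.array([[.558,-.171,0],[.561,-.171,0],[.517,-.128,0],[.615,-.152,0],[.503,-.190,0],[.6,-.2145,0]]),RR,OO);print(b.round(4))
print(env.sense()["t"])
E
```

```text
book 1 -0.065 0.25 [-0.89 -0.13  0.52  2.3   0.48  0.62  0.73]
book 1 -0.065 0.08 [-0.33  0.28 -0.01  2.43  1.35  0.2  -0.22]
book 1 -0.006 0.08 [-0.19  0.33 -0.01  2.33  1.14  0.15  0.13]
be 1 0 -0.35 0.25 [-0.53  0.67  1.35  1.77 -0.69  1.28 -2.28]
be 1 0 -0.35 0.04 [-0.47  1.13  1.33  1.92 -1.21  1.22 -1.95]
be 1 0 -0.27 0.04 [-0.62  1.11  1.33  1.96 -1.2   1.2  -2.06]
be 1 0.2 -0.35 0.25 [-0.38  0.73  1.35  1.72 -0.85  1.48 -2.13]
be 1 0.2 -0.35 0.04 [-0.34  1.16  1.33  1.86 -1.29  1.44 -1.85]
be 1 0.2 -0.27 0.04 [-0.41  0.93  1.11  1.93 -1.13  1.17 -2.03]
book -1 -0.065 0.25 [-0.58 -0.1   0.23  2.29  0.4   0.59 -2.35]
book -1 -0.065 0.08 [ 0.46  0.44 -0.89  2.38  1.51  0.52  2.87]
book -1 -0.006 0.08 None
be -1 0 -0.35 0.25 [-0.3   0.43  0.9   1.76 -0.37  1.13  0.57]
be -1 0 -0.35 0.04 [-0.24  0.76  0.85  1.91 -0.77  0.84  0.88]
be -1 0 -0.27 0.04 [-0.38  0.73  0.84  1.95 -0.76  0.81  0.75]
be -1 0.2 -0.35 0.25 [-0.2   0.5   0.95  1.71 -0.59  1.29  0.78]
be -1 0.2 -0.35 0.04 [-0.11  0.79  0.82  1.85 -0.9   1.02  1.05]
be -1 0.2 -0.27 0.04 [-0.21  0.73  0.77  1.92 -0.88  0.94  0.92]
[[ 0.0512 -0.2737  0.    ]
 [ 0.0542 -0.2733  0.    ]
 [ 0.0049 -0.2364  0.    ]
 [ 0.1052 -0.2474  0.    ]
 [-0.0009 -0.2997  0.    ]
 [ 0.0985 -0.3113  0.    ]]
1.4
```

```bash
cat >> h.py <<'E'
T=np.radians(15);OB=ori(ex,T)
def st(): return env.sense()
def rk(): s=st(); return torack(s["ee_pos"],RR,OO),s
E
python3 - <<'E'
from h import *
print([np.round(q,2) if (q:=solver.inverse_kinematics(W3(*a),OB)) is not None else None for a in((-.055,-.052,.25),(-.055,-.052,.085),(-.006,-.085,.085))])
effector.grasp(5)
env.reach(W3(-.055,-.052,.25),OB); print(st()["t"])
env.movel(W3(-.055,-.052,.085),rate=.2)
env.movel(W3(-.040,-.052,.085),rate=.1)
s=st();f0=s["wrist_force"]@ex;print(s["t"],f0,rk()[0])
for k in range(1,14):
    env.movel(W3(-.040+.001*k,-.052,.085),rate=.03)
    p,s=rk();f=s["wrist_force"]@ex-f0;print(round(s["t"],2),(p*1000).round(2),round(f,2))
    if f<-.8:break
E
```

```text
[array([-0.79, -0.02,  0.52,  2.16,  0.16,  0.76,  1.07]), array([-0.51,  0.3 ,  0.27,  2.3 ,  0.07,  0.31,  1.12]), array([-0.42,  0.35,  0.31,  2.22, -0.11,  0.34,  1.39])]
5.0167
6.2917 -0.3634772736294108 [-0.03908821 -0.05176841  0.08590873]
6.54 [-39.27 -51.94  85.11] -0.13
6.79 [-38.04 -51.99  84.98] 0.59
7.04 [-36.93 -52.01  84.98] -0.02
7.29 [-35.96 -52.    84.98] 0.45
7.54 [-35.17 -52.04  84.9 ] -0.63
7.79 [-34.1  -52.02  84.91] -0.35
8.04 [-32.92 -52.03  84.98] -1.08
```

```bash
python3 - <<'E'
from h import *
def push(y,a,b):
    for x in np.linspace(a,b,4)[1:]:
        env.movel(W3(x,y,.085),rate=.04);p,s=rk();print(round(s["t"],2),(p*1000).round(2),s["wrist_force"].round(1))
push(-.052,-.033,-.0080)
env.movel(W3(-.038,-.052,.085),rate=.15)
env.movel(W3(-.038,-.085,.085),rate=.15)
env.movel(W3(-.028,-.085,.085),rate=.1)
push(-.085,-.028,-.0083)
env.movel(W3(-.05,-.085,.085),rate=.15)
env.movel(W3(-.06,-.085,.25),rate=.25)
spines("after1.png");print(st()["t"])
E
```

```text
8.4 [-23.85 -52.03  85.21] [0.6 0.3 0.3]
8.76 [-15.83 -52.06  85.07] [ 0.  -0.1  0.1]
9.12 [ -7.38 -51.92  85.15] [0.9 0.8 0.6]
10.4 [-21.17 -84.82  85.02] [ 0.  -0.1  0.4]
10.72 [-14.36 -85.04  85.1 ] [ 0.4 -0.9 -0.3]
11.03 [ -7.73 -85.02  85.13] [0.1 0.5 0. ]
-198 13 [0.6 1.1 1.2]
-192 14 [0.5 1.  1.4]
-186 13 [0.5 0.6 1.3]
-180 14 [1.  1.2 1.4]
-174 16 [0.8 1.2 1.3]
-168 11 [1.3 1.6 1.7]
-162 16 [1.  1.5 2.7]
-156 14 [1.3 1.5 1.5]
-150 14 [1.2 1.5 1.7]
-144 12 [1.1 1.4 1.7]
-138 13 [1.2 1.4 1.6]
-132 19 [2.1 3.5 7.9]
-126 17 [2.2 2.6 2.7]
-120 14 [2.5 2.6 2.8]
-114 11 [2.2 2.5 2.7]
-108 15 [2.3 2.6 2.7]
-102 9 [ 2.6  3.6 16.8]
-96 25 [3.8 5.  7.9]
-90 15 [3.6 3.9 4. ]
-84 15 [3.8 4.  4.3]
-78 15 [3.8 4.2 4.7]
-72 12 [3.9 4.5 4.7]
-66 18 [4.1 5.4 7.6]
-60 16 [4.  4.2 4.7]
-54 14 [4.1 4.4 4.5]
-48 13 [4.5 4.7 4.9]
-42 16 [4.1 4.5 4.8]
-36 16 [3.8 4.6 5.7]
-30 14 [2.7 3.  3.3]
-24 13 [2.8 3.2 3.4]
-18 14 [3.  3.3 3.4]
-12 14 [3.1 3.4 3.6]
-6 12 [3.2 3.3 3.7]
0 15 [4.3 4.7 6. ]
6 34 [ 3.9 10.5 20. ]
12 33 [ 4.   9.2 19.9]
18 12 [ 5.3 12.1 19.8]
12.3167
```

View pics/after1.png

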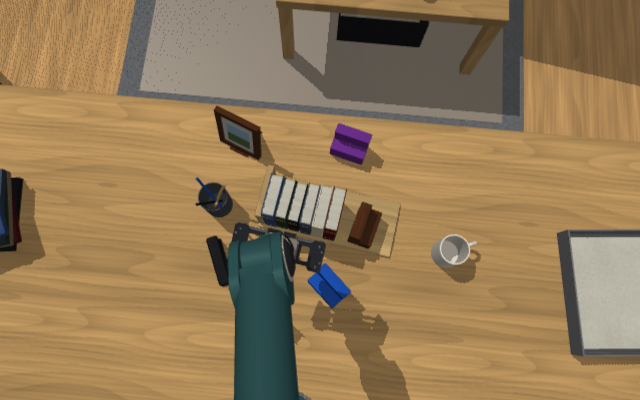

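The picture shows all six spines almost level (top px 265–340, row about 230). The two pushed books read 4.1 and 4.4 mm, against 1.2–3.3 mm for the others. That is about 1.5 mm too deep, from coasting, and I judge it smaller than the risk of a second intervention from behind. Now the bookend.

```bash
python3 - <<'E'
from h import *
O=ori(ey,.1,-1)
env.reach(W3(.052,-.355,.24),O);print(st()["t"])
env.movel(W3(.052,-.345,.038),rate=.2);print(st()["t"])
env.movel(W3(.052,-.326,.038),rate=.1)
env.pause(.1);f0=st()["wrist_force"]@ey
env.movel(W3(.052,-.275,.038),rate=.05)
y=-.275
while y<-.250:
    y+=.001
    env.movel(W3(.052,y,.038),rate=.03);p,s=rk();f=s["wrist_force"]@ey-f0
    print(round(s["t"],2),(p*1000).round(1)[:2],round(f,1))
    if f<-22:break
E
```

```text
13.45
14.6083
16.47 [  51.9 -274.4] -0.6
16.72 [  52.  -273.6] -2.9
16.97 [  52.  -272.2] -3.9
17.22 [  52.  -271.4] -4.4
17.47 [  52.  -270.1] -4.5
17.72 [  51.9 -269.3] -5.7
17.97 [  51.9 -268.3] -4.4
18.22 [  51.9 -267.6] -6.4
18.47 [  51.9 -266.9] -5.5
18.72 [  51.9 -266.2] -6.8
18.97 [  51.9 -265.5] -7.5
19.22 [  52.  -264.9] -7.5
19.47 [  52.  -263.9] -8.1
19.72 [  52.  -263.6] -10.0
19.97 [  52.  -263.5] -10.3
20.22 [  52.  -263.5] -12.1
20.47 [  52.  -263.4] -14.4
20.72 [  52.  -263.4] -15.0
20.97 [  52.  -263.3] -16.7
21.22 [  52.  -263.3] -18.0
21.47 [  52.  -263.2] -20.5
21.72 [  52.1 -263.1] -21.9
21.97 [  52.2 -263.1] -22.4
```

Stalled at y = -263 mm with force climbing, so the row is tight. Retreat and verify.

```bash
python3 - <<'E'
from h import *
env.movel(W3(.052,-.30,.038),rate=.08)
env.movel(W3(.052,-.345,.06),rate=.15)
env.movel(W3(.052,-.355,.25),rate=.25)
print(st()["t"])
p,Q=spines()
k=(Q[...,2]>.104)&(Q[...,2]<.117)&(Q[...,0]>-.02)&(Q[...,0]<.13)&(Q[...,1]<-.18)&(Q[...,1]>-.27)
r=cv2.minAreaRect((Q[k][:,:2]*1000).astype(np.float32));print("be upright",r,cv2.boxPoints(r).round(1).tolist())
k=(Q[...,2]>.145)&(Q[...,2]<.18)&(abs(Q[...,0]-.05)<.03)&(Q[...,1]<.02)&(Q[...,1]>-.23);q=Q[k]
print("tops y",(np.percentile(q[:,1],[0,1,99,100])*1000).round(1))
c=cv2.resize(p[140:275,225:415],None,fx=4,fy=4,interpolation=cv2.INTER_CUBIC);save("after2.png",c)
p2,d,i=cam("scene");save("after2s.png",cv2.resize(p2[85:265,260:400],None,fx=3.3,fy=3.3,interpolation=cv2.INTER_CUBIC))
for t in("bookend","panel","stapler","penpot","mug","frame"): print(t,[(np.round(r["at"],3).tolist(),round(r["score"],2)) for r in tip_of("scene",t)])
E
```

```text
24.1083
-210 34 [ 2.6 10.5 19.7]
-204 36 [ 2.7 10.1 20.9]
-198 34 [ 2.7 11.4 20.2]
-192 33 [ 3.2 10.1 19.1]
-186 14 [0.  0.4 2.9]
-180 15 [-0.1  0.   0.4]
-174 15 [-0.1  0.3  0.5]
-168 15 [0.1 0.3 0.7]
-162 15 [0.3 0.5 0.8]
-156 14 [0.6 0.8 1.5]
-150 15 [0.5 0.8 1.1]
-144 13 [0.8 1.1 1.3]
-138 12 [0.6 1.1 1.4]
-132 19 [0.9 1.4 1.5]
-126 14 [1.3 2.  3. ]
-120 12 [2.2 2.5 2.5]
-114 13 [2.2 2.5 2.6]
-108 13 [2.5 2.5 2.6]
-102 14 [2.5 2.6 2.8]
-96 13 [3.  3.1 3.6]
-90 15 [3.6 4.  4.1]
-84 15 [3.7 4.1 4.3]
-78 15 [3.7 4.  4.3]
-72 15 [4.1 4.2 4.4]
-66 15 [4.1 4.3 4.7]
-60 15 [3.8 4.  4.5]
-54 13 [4.  4.2 4.5]
-48 14 [4.  4.3 4.8]
-42 14 [4.3 4.5 4.8]
-36 17 [4.  4.7 4.9]
-30 14 [3.  3.1 3.4]
-24 13 [2.6 3.1 3.3]
-18 14 [3.1 3.4 3.6]
-12 15 [3.2 3.5 3.7]
-6 12 [3.1 3.7 3.9]
0 12 [3.8 4.1 4.3]
6 27 [ 3.7  5.9 14.2]
12 35 [ 4.   9.4 19.7]
18 11 [ 6.7 14.1 20.3]
be upright ((50.35633850097656, -201.69195556640625), (36.37506103515625, 103.43673706054688), 86.33502960205078) [[-2.4000000953674316, -216.5], [100.80000305175781, -223.10000610351562], [103.0999984741211, -186.8000030517578], [-0.10000000149011612, -180.1999969482422]]
tops y [-189.9 -187.4   -3.     0. ]
bookend [([0.412, -0.108, 0.001], 0.88), ([0.515, -0.405, -0.001], 0.69), ([0.822, -0.123, 0.002], 0.67)]
panel [([0.543, 0.11, 0.012], 0.79)]
stapler [([0.425, 0.218, -0.0], 0.62)]
penpot [([0.594, 0.243, -0.002], 0.97)]
mug [([0.516, -0.407, -0.001], 0.78), ([0.535, 0.028, 0.01], 0.36)]
frame [([0.775, 0.199, 0.001], 0.64)]
```

View pics/after2.png

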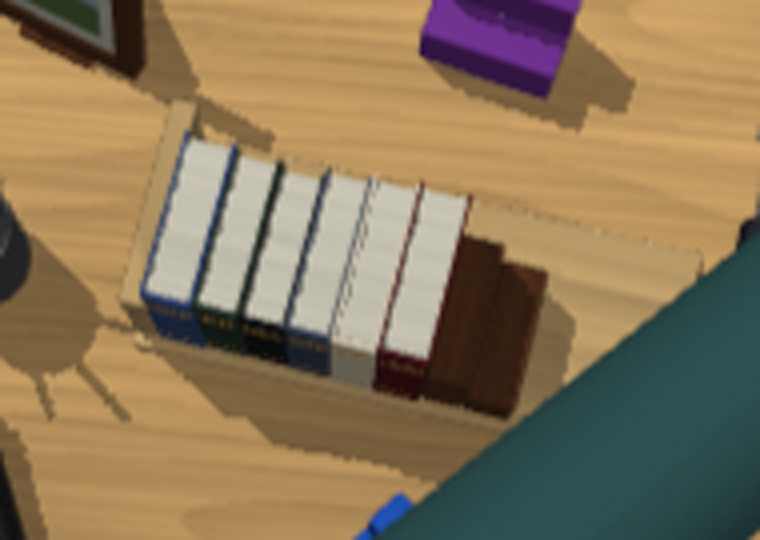

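View pics/after2s.png

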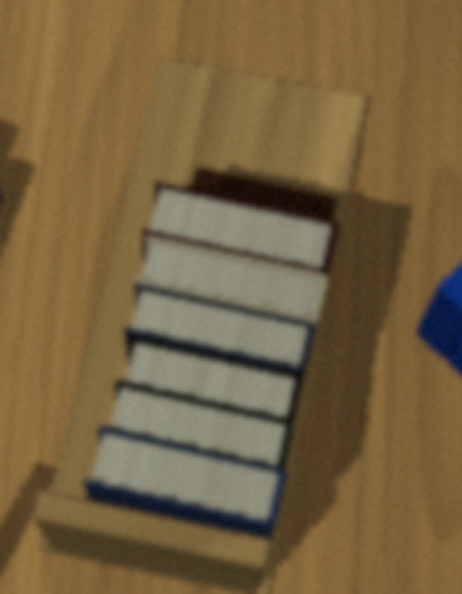

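```bash
python3 - <<'E'
from h import *
workorder.finish_job();print(st()["t"])
E
```

```text
the job is handed in; nothing more can be done
the job is handed in; nothing more can be done
```

I pushed in the two books that stuck out (black and dark green), then pushed the brown bookend against the row and handed the job in. It took about 24 s of the 54 s allowed. No verdict was reported.

- **Spines:** the two pushed books are about 1.1–1.5 mm deeper than the row line, because they slid on a little after the push. That is slightly outside the 1 mm given for books in line. I left it, because correcting it meant pushing from behind the rack. The last book also moved about 1 mm outward when the bookend closed the row. The other three stayed where they were.
- **Snugness:** the bookend stalled and the push force climbed to 22 N. The depth picture puts the row from about 0 to -188 mm from the panel, which matches the closed length, and no gaps show in the pictures.
- **Failed check:** in the last picture the network did not find the brown bookend, only the look-alikes and the mug. My depth fit of the bookend was also disturbed by neighbouring points. Its position therefore rests on the stall, the row length and the pictures.
- **Other objects:** the stapler, pen pot, mug, frame and the blue and purple look-alikes were all within about 5 mm of their first readings, which is roughly the detectors' accuracy. I did not re-measure the orange look-alike, and nothing came near it.

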